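# Find the loose clamp bolt and hold its strap open

## Task

The downpipe rattles in its soldering cradle because the bolt of one of its three hinged clamps has stripped its thread. Tap down on the bolt heads one by one until you find the one that gives, then take hold of that clamp's strap and lift it at least half-way up its swing, so that a mate can renew the rubber lining. Finish while still holding the strap up, quite still, in the gripper, and leave the mallet, the soldering iron and the flux tin where they are.

Things in the scene. Friction and masses are not known exactly. Their poses are not given: they have to be found in the camera images.
- cradle: Fixed soldering cradle: pine board 150 x 480 x 18 mm (x by y), strut rail 41 mm wide and 21 high on it, and a galvanised pipe 63 mm thick, 500 mm long, along the cradle's y, its axis 85 mm above the bench. Origin: centre of the board's underside. x: level, square to the pipe, from the clamps' hinge side to their bolt side (away from the robot, within 0.25 rad); z up.
- clamp_right: One of three alike dark steel hinged pipe clamps along the pipe, 125 to 165 mm apart: right at -y, left at +y; any of them may be the loose one. Fixed. Origin: middle of its foot, under the pipe's axis, 39 mm above the bench; axes as the cradle's. Lower half 28 mm wide in y (lining 34), with an ear 8 mm thick and a nut cage under the strap's ear. Crown of the shut strap: 125 mm above the bench.
- strap_right (a joint): Opening of this clamp's upper strap, rad: 0 shut, grows as the ear on the bolt side swings up and over towards the robot, about the clamp's y; stop at 1.05. Strap 32 mm wide, about 0.4 kg with its bolt, which reaches 24 mm below the ear; it falls shut when let go. A tight bolt locks its strap (it moves less than 0.03); the strap with the loose bolt lifts freely, bolt and all.
- strap_right_hinge (a point): Point on this strap's hinge axis, 85 mm above the bench, on the robot's side of the pipe, 50 mm from the pipe's axis, in the middle of the strap's width.
- strap_right_ear (a point): Middle of the strap's flat ear, 42 (x) x 32 (y) x 10 mm thick, on the side away from the robot; 110 mm out from the hinge and 5 mm above it when shut (90 mm above the bench); moves with the strap. Its side faces (square to y) can be pinched from above, the bolt head standing between the fingers.
- bolt_right (a joint): How far this clamp's bolt is pushed down, in m: 0 at rest. The loose bolt (stripped thread) rides on its spring washer: it gives up to 0.005 under about 1 to 3 N, then is solid, and springs back. A tight bolt gives less than 0.0015.
- bolt_right_top (a point): Centre of the top of the bolt's hex head (22 mm over the flats, 9 mm high, upright, over the middle of the ear), 110 mm above the bench at rest, 20 mm above the middle of the ear.
- clamp_middle: One of three alike dark steel hinged pipe clamps along the pipe, 125 to 165 mm apart: right at -y, left at +y; any of them may be the loose one. Fixed. Origin: middle of its foot, under the pipe's axis, 39 mm above the bench; axes as the cradle's. Lower half 28 mm wide in y (lining 34), with an ear 8 mm thick and a nut cage under the strap's ear. Crown of the shut strap: 125 mm above the bench.
- strap_middle (a joint): Opening of this clamp's upper strap, rad: 0 shut, grows as the ear on the bolt side swings up and over towards the robot, about the clamp's y; stop at 1.05. Strap 32 mm wide, about 0.4 kg with its bolt, which reaches 24 mm below the ear; it falls shut when let go. A tight bolt locks its strap (it moves less than 0.03); the strap with the loose bolt lifts freely, bolt and all.
- strap_middle_hinge (a point): Point on this strap's hinge axis, 85 mm above the bench, on the robot's side of the pipe, 50 mm from the pipe's axis, in the middle of the strap's width.
- strap_middle_ear (a point): Middle of the strap's flat ear, 42 (x) x 32 (y) x 10 mm thick, on the side away from the robot; 110 mm out from the hinge and 5 mm above it when shut (90 mm above the bench); moves with the strap. Its side faces (square to y) can be pinched from above, the bolt head standing between the fingers.
- bolt_middle (a joint): How far this clamp's bolt is pushed down, in m: 0 at rest. The loose bolt (stripped thread) rides on its spring washer: it gives up to 0.005 under about 1 to 3 N, then is solid, and springs back. A tight bolt gives less than 0.0015.
- bolt_middle_top (a point): Centre of the top of the bolt's hex head (22 mm over the flats, 9 mm high, upright, over the middle of the ear), 110 mm above the bench at rest, 20 mm above the middle of the ear.
- clamp_left: One of three alike dark steel hinged pipe clamps along the pipe, 125 to 165 mm apart: right at -y, left at +y; any of them may be the loose one. Fixed. Origin: middle of its foot, under the pipe's axis, 39 mm above the bench; axes as the cradle's. Lower half 28 mm wide in y (lining 34), with an ear 8 mm thick and a nut cage under the strap's ear. Crown of the shut strap: 125 mm above the bench.
- strap_left (a joint): Opening of this clamp's upper strap, rad: 0 shut, grows as the ear on the bolt side swings up and over towards the robot, about the clamp's y; stop at 1.05. Strap 32 mm wide, about 0.4 kg with its bolt, which reaches 24 mm below the ear; it falls shut when let go. A tight bolt locks its strap (it moves less than 0.03); the strap with the loose bolt lifts freely, bolt and all.
- strap_left_hinge (a point): Point on this strap's hinge axis, 85 mm above the bench, on the robot's side of the pipe, 50 mm from the pipe's axis, in the middle of the strap's width.
- strap_left_ear (a point): Middle of the strap's flat ear, 42 (x) x 32 (y) x 10 mm thick, on the side away from the robot; 110 mm out from the hinge and 5 mm above it when shut (90 mm above the bench); moves with the strap. Its side faces (square to y) can be pinched from above, the bolt head standing between the fingers.
- bolt_left (a joint): How far this clamp's bolt is pushed down, in m: 0 at rest. The loose bolt (stripped thread) rides on its spring washer: it gives up to 0.005 under about 1 to 3 N, then is solid, and springs back. A tight bolt gives less than 0.0015.
- bolt_left_top (a point): Centre of the top of the bolt's hex head (22 mm over the flats, 9 mm high, upright, over the middle of the ear), 110 mm above the bench at rest, 20 mm above the middle of the ear.
- mallet: Bystander: wooden tinman's mallet lying on the bench near the cradle's right end (-y), head 60 mm thick and 110 mm long, 200 mm overall. Origin: on the bench, under the handle, 55 mm from the middle of the head.
- copper: Bystander: copper-headed soldering iron with a wire handle, 330 mm long, lying on the bench beyond the cradle. Origin: on the bench, near the middle of its length.
- flux_tin: Bystander: closed steel tin, 66 mm in diameter and 75 mm high, standing near the cradle's left end (+y). Origin: centre of its underside.

How it is judged:
By the outcome, as a careful person would: the job done as asked, in the order asked, and still so for the second after the job is handed in, while the arm keeps its last pose, push and grip.
It also fails if it takes over 48 s, if anything falls off the work surface, if the arm or the gripper's body presses on something with over 40 N, if the wrist force passes 120 N, or if a joint passes its speed limit or range.

## Robot

A 7-joint arm with a two-finger parallel gripper is mounted at the origin on the work surface. World frame = base frame: x ahead of the robot, y to its left, z up, the work surface at z = 0. Lengths are in mm, angles in rad, forces in N, time in s.
With the tool pointing down it reaches from about 350 to 900 mm from the base axis. Payload 8.1 kg.
Tool frame: the origin (TCP) lies on the centre line of the jaws, within the pads' length; the fingertips stand 19 mm ahead of it and the grasp point (between the pads) is the TCP; z points along the fingers, y is the line along which they close (so a half turn about z gives the same grasp; the last joint's range is limited). The gripper opens to 85 mm and grips with 20 to 120 N. Pads are 22 mm wide; open, the fingers measure 114 mm over their backs; the gripper's body (76 mm by 85 mm) begins 54 mm behind the grasp point. The pads swing forward as they close: fully open they stand 13 mm farther back than shut.
Start: joints at [-1.271, 0.434, 0.025, 1.573, -0.012, 1.134, -0.075], TCP at [245.025, 574.981, 250.323] pointing down, gripper open.
Joint ranges: [-2.62, 2.62], [-0.44, 2.09], [-1.27, 1.32], [0.08, 2.57], [-1.32, 4.46], [0.12, 2], [-2.74, 2.74]. Speed limits (rad/s): [2.22, 2.22, 3.01, 3.01, 3.14, 3.14, 3.14].

## Interface

Orientations are given as [roll, pitch, yaw] about the fixed x, y, z axes, in that order (R = Rz(yaw) Ry(pitch) Rx(roll)).
In Python, from bench import env gives the robot as it stands. The module is installed in compiled form; this text tells all that it offers.
- The arm moves only by the tool carry_out, never from a script. Its argument "steps" is a list of rows, each a list of 7 numbers: the shift along the tool's x, y, z in m, then the turn, a rotation vector about the tool's x, y, z in degrees, then the finger opening in m, from 0 to 0.0854. In form: [[x, y, z, rx, ry, rz, gripper], ...]. A call has 1 to 5 rows; each row is the pose to reach, as a shift and turn from the pose commanded when the call began, along the tool's axes at that moment; what a row does not reach only later rows make up. A row lasts 1/8 s, in which the tool goes at most 62.5 mm and 10.7 degrees, less where a joint would pass 70% of its speed; a pose out of reach is approached as far as the arm can. A call with a gripper value outside its range is refused whole. The fingers move at their own pace and stop on an object; the grip force is fixed at half the most. Time passes only in rows, so rows that repeat a pose let the fingers close. It gives the time, the measured TCP pose, the force, the opening and the grip force at its end, in the units of the state.
- env.state(): the state, without advancing time (a new reading comes with each control period).
- env.snapshot(name): name is "side" or "top" or "wrist"; returns (picture, depth): 400x640x3 uint8, red, green, blue; 400x640 float32, mm along the optical axis (not along the pixel's ray), 0 where there is no reading.
- env.get_calibration(name): a dict with "vertical_fov" (degrees; the focal length in pixels is half the picture's height over the tangent of half this angle, whatever the lens; pixels are square), "cx", "cy" (the principal point, pixels), "dist" ([k1, k2, p1, p2, k3] as OpenCV has them; the pictures are not rectified), "xyz" and "orientation" of the camera in the world; the wrist camera has in their place "mount" (4x4, takes a point from camera to tool coordinates, whose origin is the TCP and whose axes are the flange's). Camera axes: x right, y up, looking along -z (the intrinsics and any distortion apply to the point x, -y, -z); pixel columns grow to the right and rows downward; lengths in mm; the calibration is good to about 2 mm. A picture is of the moment at which its call begins: read the wrist's pose just before it. get_calibration takes no time and is no camera call.
- env.job_done(): hands the job in; it is judged then, once.
The state is a dict: "time": time; "joint_positions": joint angles; "qvel": joint speeds; "effort": joint torques, N m; "eef_pos": TCP position; "eef_rot": TCP orientation; "contact_force": force on the tool from outside, world axes, zero at the start; "wrist_torque": the same for the moment, N m; "grip_width": opening from 0.0 (shut) to 1.0 (fully open); "grip_force": force on a finger pad.
Only numpy, scipy, OpenCV 4.12 (cv2) and the standard library are available. Lean on these libraries where they do the work, as an engineer would, in place of code of your own. Each camera call takes 0.05 s, during which the arm holds its last target. There are 200 camera calls.

## Working session

There is one attempt and no reset: what is moved stays moved. The work goes in short steps, Python scripts to look and compute and a tool call to move; the robot and the scene stay as the last step left them, time stands still between calls to the robot, and variables do not carry over. Pictures are saved under pics/ and viewed, at most 10 in all, crops included, and the job is handed in when it is done.

Besides the shell and the picture viewer there is one more tool, called after "Emit:" by a JSON object that holds its "method" and its "body". carry_out: Moves the arm, as the interface text tells. Its arguments: {"type":"object","properties":{"steps":{"type":"array"}},"required":["steps"]}

```bash
mkdir -p pics; cat > h.py <<'E'
import numpy as np, cv2
from scipy.spatial.transform import Rotation as R
from bench import env
def save(n,im): cv2.imwrite('pics/'+n+'.png',im[:,:,::-1])
def K(c):
    f=200/np.tan(np.radians(c['vertical_fov'])/2)
    return np.array([[f,0,c['cx']],[0,f,c['cy']],[0,0,1.]])
def rays(name,px,st=None):
    c=env.get_calibration(name)
    u=cv2.undistortPoints(np.array(px,float).reshape(-1,1,2),K(c),np.array(c['dist'],float)).reshape(-1,2)
    d=np.c_[u[:,0],-u[:,1],-np.ones(len(u))]
    if name=='wrist':
        M=np.array(c['mount']); Rt=R.from_euler('xyz',st['eef_rot']).as_matrix()
        return Rt@M[:3,3]+np.array(st['eef_pos']), d@M[:3,:3].T@Rt.T
    o=np.array(c['orientation'],float)
    Rm=o if o.shape==(3,3) else R.from_euler('xyz',o).as_matrix()
    return np.array(c['xyz'],float), d@Rm.T
def onplane(name,px,z,st=None):
    o,d=rays(name,px,st); return o+d*((z-o[2])/d[:,2])[:,None]
def points(name,px,dep,st=None):
    o,d=rays(name,px,st); return o+d*np.array([dep[int(y),int(x)] for x,y in px])[:,None]
E
python3 - <<'E'
from h import *
s=env.state();print(s)
for n in('top','side','wrist'):
    c=env.get_calibration(n);print(n,c)
a,d=env.snapshot('top');save('top',a);np.save('topd',d)
a,d=env.snapshot('side');save('side',a);np.save('sided',d)
E
```

```text
{'time': 0.0, 'joint_positions': array([-1.27060967,  0.43522362,  0.02493733,  1.57411499, -0.01156035,
        1.13396119, -0.07507415]), 'qvel': array([-4.40584319e-05, -6.25785972e-05,  4.74219658e-04,  9.76211411e-04,
        8.58700718e-04, -8.51451680e-04,  1.75306257e-03]), 'effort': array([-5.67614297e-04, -6.70461416e+01,  1.02469392e+00, -3.16224933e+01,
        1.54412939e-02,  1.20400154e-02, -3.09766229e-06]), 'eef_pos': array([244.84674611, 574.52974048, 249.51820783]), 'eef_rot': array([-3.14003814e+00,  1.62981519e-04,  2.73881111e+00]), 'contact_force': array([ 0.12131031, -0.09180045, -0.06889115]), 'wrist_torque': array([ 0.04650331, -0.00052504,  0.03824671]), 'grip_force': 0.0, 'grip_width': 0.9994732760060818}
top {'vertical_fov': 46.78455374746881, 'cx': 321.6406698094907, 'cy': 200.23646194546606, 'dist': array([0.02562701, 0.        , 0.        , 0.        , 0.        ]), 'xyz': array([ 494.84303351,   11.57912276, 1709.37229131]), 'orientation': array([ 0.06039183, -0.0120829 , -1.58011982])}
side {'vertical_fov': 53.959974758053576, 'cx': 319.1301163927391, 'cy': 203.12645720903484, 'dist': array([0.03423938, 0.        , 0.        , 0.        , 0.        ]), 'xyz': array([ -97.57420511, -762.98514549,  829.88924565]), 'orientation': array([ 0.93495196, -0.01853148, -0.73084522])}
wrist {'vertical_fov': 58.675312221965456, 'cx': 320.2492694433324, 'cy': 199.6645198297115, 'dist': array([-0.04469353,  0.        ,  0.        ,  0.        ,  0.        ]), 'mount': array([[ 6.25731634e-04,  9.46976226e-01,  3.21303028e-01,
         8.26967348e+01],
       [ 9.99999557e-01, -8.18649822e-04,  4.65325719e-04,
         2.64197128e-01],
       [ 7.03687060e-04,  3.21302594e-01, -9.46976319e-01,
        -1.22693295e+02],
       [ 0.00000000e+00,  0.00000000e+00,  0.00000000e+00,
         1.00000000e+00]])}
```

View pics/top.png

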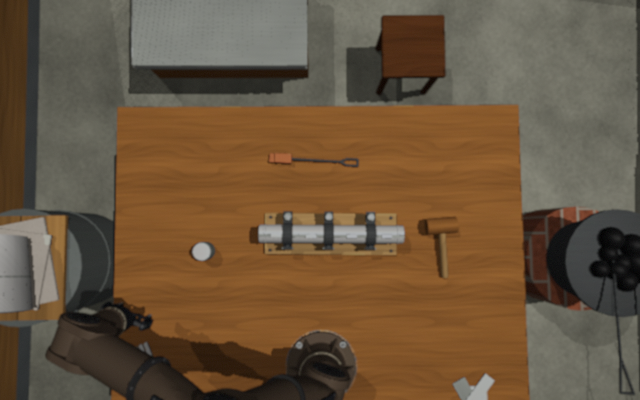

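View pics/side.png

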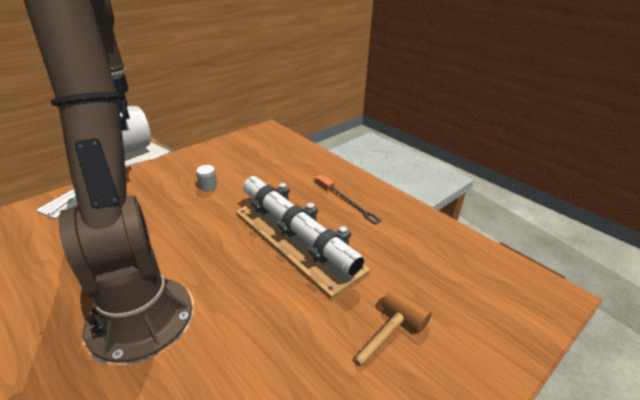

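The top view shows bolt heads near (288,216), (329,216) and (371,215). The pipe runs from (258,234) to (405,235), with the mallet on the right, the tin on the left and the iron beyond. The side view agrees.

```bash
python3 - <<'E'
from h import *
a=cv2.imread('pics/top.png');d=np.load('topd.npy')
px=[(288,216),(329,216),(371,215)]
p=onplane('top',px,110);print(p.round(1));print(points('top',px,d).round(1))
e=onplane('top',[(258,234),(405,235)],100);print(e.round(1))
v=e[0]-e[1];print('cradle yaw',np.arctan2(-v[0],v[1]),np.linalg.norm(v))
w=p[0]-p[2];print('bolt-line yaw',np.arctan2(-w[0],w[1]))
# robust pipe line from depth: points with height>105 
ys,xs=np.mgrid[195:260,245:420];q=np.c_[xs.ravel(),ys.ravel()]
P=points('top',q,d);m=P[:,2]>106;Q=P[m]
cv=cv2.fitLine(Q[:,:2].astype(np.float32),cv2.DIST_HUBER,0,.01,.01).ravel();print(cv,m.sum(),Q[:,2].max())
cv2.imwrite('pics/crop.png',cv2.resize(a[190:265,240:420],None,fx=4.4,fy=4.4,interpolation=cv2.INTER_CUBIC))
print(onplane('top',[(202,251)],75),onplane('top',[(440,226)],60))
E
```

```text
[[ 537.8  108.1  110. ]
 [ 536.5  -33.6  110. ]
 [ 538.7 -179.1  110. ]]
[[ 537.8  108.   112.2]
 [ 536.4  -33.5  113.3]
 [ 538.7 -179.1  109.6]]
[[ 476.7  212.8  100. ]
 [ 468.4 -297.4  100. ]]
cradle yaw -0.016187193061705244 510.26795847120485
bolt-line yaw 0.003077868553269075
[ 1.8037489e-02  9.9983734e-01  4.7633621e+02 -3.8444931e+01] 2278 1709.3722913077986
[[419.07293823 411.37757625  75.        ]] [[ 498.70029073 -430.62186444   60.        ]]
```

View pics/crop.png

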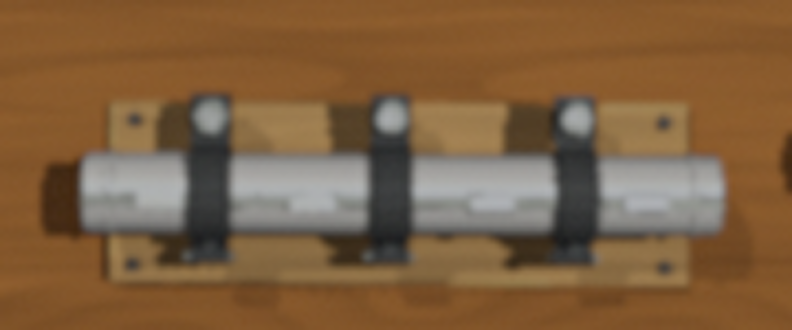

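Estimates match the given sizes: spacing is about 142 and 145 mm, and height about 110 mm. I'm setting out to above the middle bolt with the fingers shut.

Emit:
{"method": "carry_out", "body": {"steps": [[-0.046,-0.04,0.002,0,0,-4.4,0],[-0.092,-0.081,0.004,0,0,-8.8,0],[-0.138,-0.122,0.006,0,0,-13.3,0],[-0.184,-0.162,0.008,0,0,-17.8,0],[-0.23,-0.203,0.01,0,0,-22.2,0]]}}

```text
time: 0.72
eef_pos: [377.5, 296.1, 240.1]
eef_rot: [-3.142, -0.0, 3.129]
contact_force: [1.1, -0.6, 0.9]
grip_width: -0.001
grip_force: 0.0
```

Emit:
{"method": "carry_out", "body": {"steps": [[-0.03,-0.06,0,0,0,0,0],[-0.06,-0.12,0,0,0,0,0],[-0.09,-0.18,0,0,0,0,0],[-0.12,-0.24,0,0,0,0,0],[-0.15,-0.3,0,0,0,0,0]]}}

```text
time: 1.35
eef_pos: [512.9, 14.6, 240.3]
eef_rot: [3.141, 0.0, 3.127]
contact_force: [1.5, 0.8, 0.3]
grip_width: -0.002
grip_force: 0.0
```

Emit:
{"method": "carry_out", "body": {"steps": [[-0.014,-0.028,0,0,0,0,0],[-0.014,-0.028,0,0,0,0,0],[-0.014,-0.028,0,0,0,0,0]]}}

```text
time: 1.72
eef_pos: [525.5, -11.0, 239.9]
eef_rot: [3.141, -0.001, 3.127]
contact_force: [0.8, 0.3, 0.2]
grip_width: -0.002
grip_force: 0.0
```

```bash
python3 - <<'E'
from h import *
s=env.state();print(s['eef_pos'],s['eef_rot'],s['contact_force'],s['joint_positions'])
import pickle
a,d=env.snapshot('wrist');save('w1',a);np.save('w1d',d);pickle.dump(s,open('w1s','wb'))
E
```

```text
[525.53978024 -10.97239723 239.94987077] [ 3.14114388e+00 -9.80958855e-04  3.12678058e+00] [0.75785933 0.25532148 0.15960685] [-0.28296013  0.28305805  0.25709474  1.84363394 -0.0837029   1.02625221
  1.5638108 ]
```

View pics/w1.png

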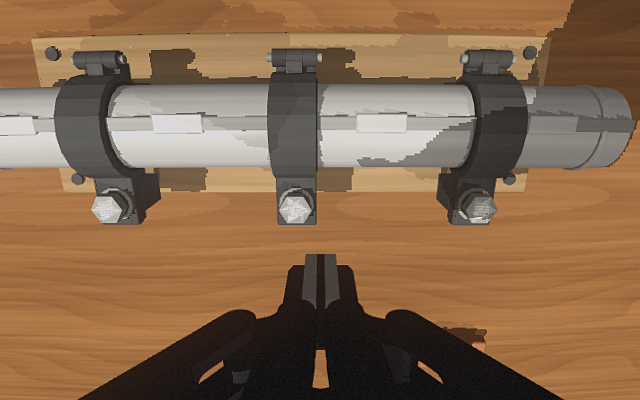

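The wrist view shows three hex heads at (107,208), (295,208) and (481,209), where the image's right is world +y. The shut fingers are at (320,258).

```bash
python3 - <<'E'
from h import *
import pickle
s=pickle.load(open('w1s','rb'));d=np.load('w1d.npy')
px=[(107,208),(295,208),(481,209)]
p=onplane('wrist',px,110,s);print(p.round(1));print(points('wrist',px,d,s).round(1))
e=[(270,80),(317,80),(56,110),(528,110)]
w=p[2]-p[0];print(np.arctan2(-w[0],w[1]), np.linalg.norm(np.diff(p,axis=0),axis=1))
h=onplane('wrist',[(74,60),(125,60),(273,59),(321,59),(462,60),(512,60)],85,s);print(h.round(1))
ps=onplane('wrist',[(2,85),(600,85),(2,167),(600,167)],85,s);print(ps.round(1))
E
```

```text
[[ 532.9 -174.8  110. ]
 [ 534.8  -30.   110. ]
 [ 537.7  111.8  110. ]]
[[ 532.9 -174.8  110. ]
 [ 535.1  -30.1  109.2]
 [ 538.5  112.7  108. ]]
-0.01677527183547353 [144.82052351 141.81495824]
[[ 424.2 -193.4   85. ]
 [ 425.6 -154.1   85. ]
 [ 427.8  -44.    85. ]
 [ 428.3   -8.9   85. ]
 [ 429.8   95.    85. ]
 [ 429.7  132.6   85. ]]
[[ 439.8 -255.9   85. ]
 [ 447.1  204.8   85. ]
 [ 504.5 -274.9   85. ]
 [ 511.8  219.5   85. ]]
```

Emit:
{"method": "carry_out", "body": {"steps": [[-0.005,-0.01,0.035,0,0,0,0],[-0.01,-0.019,0.07,0,0,0,0],[-0.01,-0.019,0.1,0,0,0,0],[-0.01,-0.019,0.104,0,0,0,0],[-0.01,-0.019,0.104,0,0,0,0]]}}

```text
time: 2.4
eef_pos: [535.9, -30.0, 136.9]
eef_rot: [3.141, 0.0, 3.128]
contact_force: [-0.6, -0.3, 0.8]
grip_width: 0.001
grip_force: 0.0
```

Emit:
{"method": "carry_out", "body": {"steps": [[0,0,0.001,0,0,0,0],[0,0,0.002,0,0,0,0],[0,0,0.004,0,0,0,0],[0,0,0.005,0,0,0,0],[0,0,0.005,0,0,0,0]]}}

```text
time: 3.02
eef_pos: [535.7, -31.0, 131.2]
eef_rot: [3.142, -0.0, 3.126]
contact_force: [-0.3, 0.7, 0.4]
grip_width: 0.002
grip_force: 0.0
```

Emit:
{"method": "carry_out", "body": {"steps": [[0,0,0.001,0,0,0,0],[0,0,0.002,0,0,0,0],[0,0,0.002,0,0,0,0]]}}

```text
time: 3.4
eef_pos: [535.7, -31.0, 129.3]
eef_rot: [-3.142, -0.0, 3.126]
contact_force: [0.2, -0.3, 0.4]
grip_width: 0.003
grip_force: 0.0
```

Emit:
{"method": "carry_out", "body": {"steps": [[0,0,0.001,0,0,0,0],[0,0,0.002,0,0,0,0],[0,0,0.002,0,0,0,0]]}}

```text
time: 3.78
eef_pos: [535.7, -30.9, 127.3]
eef_rot: [3.142, 0.0, 3.126]
contact_force: [0.0, 0.3, 1.7]
grip_width: -0.003
grip_force: 0.7
```

Emit:
{"method": "carry_out", "body": {"steps": [[0,0,0.001,0,0,0,0],[0,0,0.001,0,0,0,0]]}}

```text
time: 4.03
eef_pos: [535.7, -30.9, 126.3]
eef_rot: [3.142, 0.0, 3.126]
contact_force: [0.1, 1.3, 2.3]
grip_width: 0.001
grip_force: 0.9
```

Emit:
{"method": "carry_out", "body": {"steps": [[0,0,0.001,0,0,0,0],[0,0,0.001,0,0,0,0]]}}

```text
time: 4.28
eef_pos: [535.7, -31.0, 125.3]
eef_rot: [3.142, 0.0, 3.126]
contact_force: [-0.8, -1.2, 2.3]
grip_width: -0.001
grip_force: 1.0
```

Emit:
{"method": "carry_out", "body": {"steps": [[0,0,0.001,0,0,0,0],[0,0,0.001,0,0,0,0]]}}

```text
time: 4.53
eef_pos: [535.8, -30.9, 124.3]
eef_rot: [3.142, 0.0, 3.126]
contact_force: [0.0, -0.7, 3.0]
grip_width: -0.001
grip_force: 1.2
```

Emit:
{"method": "carry_out", "body": {"steps": [[0,0,0.001,0,0,0,0],[0,0,0.001,0,0,0,0]]}}

```text
time: 4.78
eef_pos: [535.8, -30.9, 123.9]
eef_rot: [3.141, 0.0, 3.126]
contact_force: [-3.3, -0.1, 10.9]
grip_width: -0.003
grip_force: 5.3
```

The middle bolt gave about 4.5 mm under 1.5–3 N, then went solid at 10.9 N, so it is the loose one. I'll rise, open, straddle the ear and grip.

Emit:
{"method": "carry_out", "body": {"steps": [[0,0,-0.02,0,0,0,0],[0,0,-0.042,0,0,0,0.07],[0,0,-0.042,0,0,0,0.07],[0,0,-0.042,0,0,0,0.07],[0,0,-0.042,0,0,0,0.07]]}}

```text
time: 5.4
eef_pos: [535.2, -30.9, 164.4]
eef_rot: [-3.142, -0.001, 3.126]
contact_force: [-0.1, -0.1, -0.5]
grip_width: 0.82
grip_force: 0.0
```

Emit:
{"method": "carry_out", "body": {"steps": [[0,0.001,0.025,0,0,0,0.07],[0,0.001,0.05,0,0,0,0.07],[0,0.001,0.065,0,0,0,0.07],[0,0.001,0.073,0,0,0,0.07],[0,0.001,0.073,0,0,0,0.07]]}}

```text
time: 6.02
eef_pos: [535.7, -30.0, 92.1]
eef_rot: [-3.142, -0.001, 3.126]
contact_force: [0.9, -0.1, -0.0]
grip_width: 0.817
grip_force: 0.0
```

```bash
python3 - <<'E'
from h import *
s=env.state();print(s['eef_pos'],s['contact_force'])
a,d=env.snapshot('wrist');save('w2',a)
E
```

```text
[535.65228585 -30.01868408  92.05321461] [ 0.94981765 -0.10777109 -0.01350027]
```

View pics/w2.png

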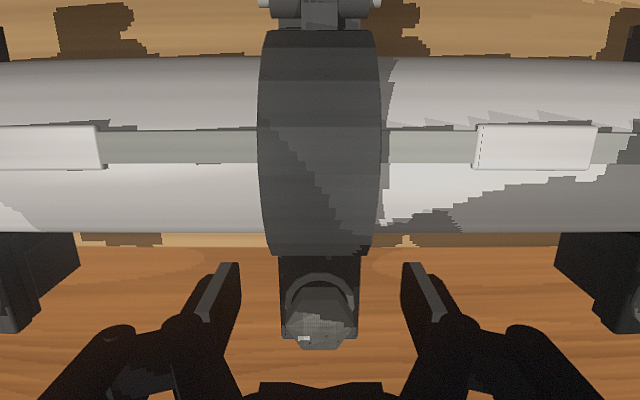

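The ear and head (column 320) stand centred between the open pads (columns 228 and 413). Closing.

Emit:
{"method": "carry_out", "body": {"steps": [[0,0,0,0,0,0,0.015],[0,0,0,0,0,0,0.015],[0,0,0,0,0,0,0.015],[0,0,0,0,0,0,0.015],[0,0,0,0,0,0,0.015]]}}

```text
time: 6.7
eef_pos: [536.1, -30.5, 93.2]
eef_rot: [-3.141, 0.001, 3.126]
contact_force: [-2.1, -0.9, 6.8]
grip_width: 0.362
grip_force: 59.2
```

Emit:
{"method": "carry_out", "body": {"steps": [[0.0006,0,-0.0057,0,-3,0,0.015],[0.0014,0,-0.0115,0,-6,0,0.015],[0.0026,0,-0.0171,0,-9,0,0.015],[0.0041,0,-0.0227,0,-12,0,0.015],[0.0058,0,-0.0282,0,-15,0,0.015]]}}

```text
time: 7.32
eef_pos: [530.3, -30.4, 121.1]
eef_rot: [-3.141, 0.265, 3.126]
contact_force: [1.3, -2.6, -2.4]
grip_width: 0.358
grip_force: 60.1
```

```bash
python3 - <<'E'
from h import *
s=env.state();print(s)
E
```

```text
{'time': 7.325, 'joint_positions': array([-0.22938892,  0.33357703,  0.21617536,  2.18329251, -0.15738489,
        0.37126112,  1.65988972]), 'qvel': array([-0.03451235, -0.22149049, -0.01615496,  0.33926772,  0.00297716,
       -0.54139402, -0.0147827 ]), 'effort': array([-6.48325458e-01, -4.78441358e+01,  1.70458484e+00, -2.29928809e+01,
       -2.87648393e-01, -7.68931070e-02,  3.65153840e-02]), 'eef_pos': array([530.29099814, -30.35382025, 121.12910318]), 'eef_rot': array([-3.14130077,  0.26466441,  3.12562528]), 'contact_force': array([ 1.34183369, -2.57164975, -2.4135755 ]), 'wrist_torque': array([-0.52698598,  0.14858202, -0.14566655]), 'grip_force': 60.06526529788971, 'grip_width': 0.3577086461745974}
```

The strap lifts freely, but joint 6 is already at 0.37 and its limit is 0.12, so the tilt range would run out. I'll lower the strap and regrasp with the tool leaning away from the robot, which lets it follow the strap rigidly to the end.

Emit:
{"method": "carry_out", "body": {"steps": [[-0.0003,0,0.0096,0,5,0,0.015],[0.0003,0,0.0192,0,10,0,0.015],[0.0017,0,0.0287,0,15,0,0.015],[0.0017,0,0.0287,0,15,0,0.015],[0.0017,0,0.0287,0,15,0,0.015]]}}

```text
time: 7.95
eef_pos: [536.1, -30.5, 93.1]
eef_rot: [-3.141, 0.001, 3.126]
contact_force: [-3.2, -1.7, 6.2]
grip_width: 0.359
grip_force: 61.6
```

Emit:
{"method": "carry_out", "body": {"steps": [[0,0,0,0,0,0,0.07],[0,0,0,0,0,0,0.07],[0,0,0,0,0,0,0.07],[0,0,0,0,0,0,0.07]]}}

```text
time: 8.45
eef_pos: [535.7, -29.9, 92.3]
eef_rot: [3.142, -0.0, 3.126]
contact_force: [0.5, 0.5, 0.8]
grip_width: 0.82
grip_force: 0.0
```

Emit:
{"method": "carry_out", "body": {"steps": [[0,0,0,0,6,0,0.07],[0,0,0,0,12,0,0.07],[0,0,0,0,18,0,0.07],[0,0,0,0,23,0,0.07],[0,0,0,0,23,0,0.07]]}}

```text
time: 9.07
eef_pos: [536.3, -29.9, 91.2]
eef_rot: [-3.141, -0.402, 3.126]
contact_force: [-0.5, -0.4, 0.3]
grip_width: 0.819
grip_force: 0.0
```

```bash
python3 - <<'E'
from h import *
s=env.state();print(s['time'],s['eef_pos'],s['eef_rot'],s['contact_force'],s['joint_positions'])
E
```

```text
9.075 [536.30955501 -29.8555391   91.19191247] [-3.14128539 -0.40217036  3.12635085] [-0.49183925 -0.42441596  0.3230448 ] [-0.18082797  0.70216152  0.23481239  1.63798184 -0.15357446  1.22552908
  1.66841   ]
```

Emit:
{"method": "carry_out", "body": {"steps": [[0,0,0,0,0,0,0.015],[0,0,0,0,0,0,0.015],[0,0,0,0,0,0,0.015],[0,0,0,0,0,0,0.015],[0,0,0,0,0,0,0.015]]}}

```text
time: 9.7
eef_pos: [535.5, -30.4, 93.0]
eef_rot: [-3.141, -0.401, 3.126]
contact_force: [-1.6, -2.1, 6.9]
grip_width: 0.363
grip_force: 60.4
```

Emit:
{"method": "carry_out", "body": {"steps": [[0.0047,0,-0.0084,0,-5,0,0.015],[0.0101,0,-0.0164,0,-10,0,0.015],[0.0161,0,-0.0238,0,-15,0,0.015],[0.0228,0,-0.0307,0,-20,0,0.015],[0.0228,0,-0.0307,0,-20,0,0.015]]}}

```text
time: 10.32
eef_pos: [526.0, -30.3, 130.4]
eef_rot: [3.142, -0.051, 3.126]
contact_force: [0.0, -4.0, -2.8]
grip_width: 0.363
grip_force: 61.3
```

```bash
python3 - <<'E'
from h import *
s=env.state();print(s['time'],s['eef_pos'],s['eef_rot'],s['contact_force'],s['joint_positions'])
E
```

```text
10.325 [525.98514844 -30.25443296 130.43112   ] [ 3.14152603 -0.05096946  3.1256822 ] [ 0.02807495 -3.98230747 -2.82993157] [-0.22004233  0.44289917  0.24065997  1.92435144 -0.13853882  0.84157869
  1.65093958]
```

Emit:
{"method": "carry_out", "body": {"steps": [[0.0047,0,-0.0084,0,-5,0,0.015],[0.0101,0,-0.0164,0,-10,0,0.015],[0.0161,0,-0.0238,0,-15,0,0.015],[0.0228,0,-0.0307,0,-20,0,0.015],[0.0228,0,-0.0307,0,-20,0,0.015]]}}

```text
time: 10.95
eef_pos: [504.8, -29.9, 161.2]
eef_rot: [-3.141, 0.295, 3.126]
contact_force: [-0.1, -5.6, -3.3]
grip_width: 0.353
grip_force: 62.5
```

Emit:
{"method": "carry_out", "body": {"steps": [[0,0,0,0,0,0,0.015],[0,0,0,0,0,0,0.015],[0,0,0,0,0,0,0.015],[0,0,0,0,0,0,0.015],[0,0,0,0,0,0,0.015]]}}

```text
time: 11.58
eef_pos: [505.6, -29.9, 160.4]
eef_rot: [-3.141, 0.292, 3.126]
contact_force: [-1.5, -4.9, -2.1]
grip_width: 0.361
grip_force: 62.6
```

```bash
python3 - <<'E'
from h import *
s=env.state();print(s['time'],s['eef_pos'],s['eef_rot'],s['contact_force'],s['joint_positions'],abs(s['qvel']).max(),s['grip_width'])
a,d=env.snapshot('side');save('s2',cv2.resize(a[150:320,200:420],None,fx=3,fy=3))
E
```

```text
11.575 [505.6181323  -29.92269279 160.42122484] [-3.14087985  0.29230992  3.1256556 ] [-1.50356752 -4.93351193 -2.14481335] [-0.27502656  0.21987936  0.25053769  2.22112081 -0.09347116  0.41669589
  1.59647282] 0.0017848955120781205 0.36107620486645725
```

View pics/s2.png

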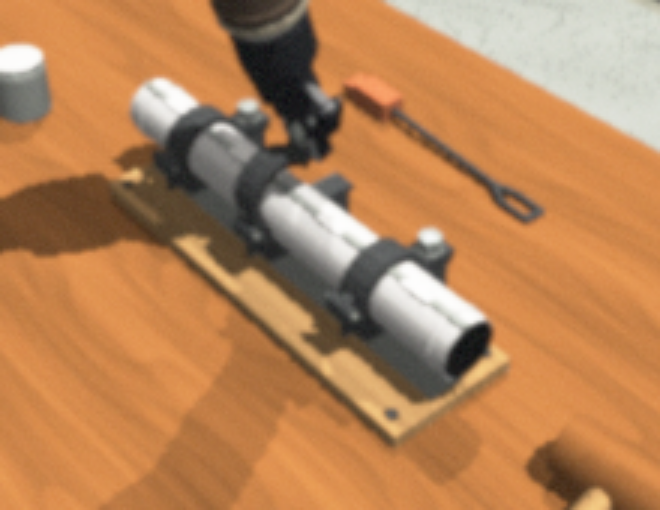

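The side view shows the middle strap lifted in the gripper, with its lower ear bare at about (330,190). The bystanders are where they were. The opening is about 0.69 rad, above the 0.525 needed, and the arm is still.

```bash
python3 -c "
from bench import env
print(env.job_done())"
```

```text
the job is handed in; nothing more can be done
None
```

The first bolt I tapped, the middle one, was the loose one (so the other two were not tapped); its strap is held still in the gripper at about 0.69 rad (half-way is 0.525), the mallet, iron and tin were not touched, and the job is handed in with no verdict returned.

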